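# Push the cutting board home and snap the hold-down lever over onto it

### The arm

A 6-joint arm with a two-finger parallel gripper is mounted at the origin on the work surface. World frame = base frame: x ahead of the robot, y to its left, z up, the work surface at z = 0. Lengths are in m, angles in rad, forces in N, time in s.
With the tool pointing down it reaches from about 0.35 to 0.775 m from the base axis. Payload 5.5 kg.
Tool frame: the origin (TCP) lies on the centre line of the jaws, within the pads' length; the fingertips stand 22 mm ahead of it and the grasp point (between the pads) lies 3 mm ahead of it (manip.tip_reach is the distance from the TCP to the fingertips, in m); z points along the fingers, x is the direction in which the jaws open and shut, and the axes are right-handed (so a half turn about z gives the same grasp; the last joint's range is limited). The gripper opens to 85 mm and grips with 20 to 120 N. Pads are 22 mm wide; open, the fingers measure 114 mm over their backs; the gripper's body (76 mm by 85 mm) begins 54 mm behind the grasp point. The pads swing forward as they close: fully open they stand 13 mm farther back than shut.
Start: joints at [1.084, 0.313, 0.046, 1.304, 0, 1.431], TCP at [0.195, 0.541, 0.253] pointing down, gripper open.
Joint ranges: [-2.76, 2.76], [-0.86, 1.69], [-1.03, 1.26], [-2.2, 2.34], [-1.47, 1.5], [-3.14, 3.14]. Speed limits (rad/s): [2.57, 2.57, 3.14, 3.14, 3.14, 3.14].

### API

Orientations are given as a 3x3 rotation matrix whose columns are the frame's x, y, z axes.
In Python, from workcell import manip, viewer, hand_in gives the robot as it stands. The module is installed in compiled form; this text tells all that it offers.
- The arm moves only by the tool servo_tool, never from a script. Its arguments are lists of equal length, an entry for each row: "dp": the shift along the tool's x, y, z in cm, a list of three; "turn": the turn, a rotation vector about the tool's x, y, z in degrees, a list of three. In form: {"dp": [[tx, ty, tz], ...], "turn": [[rx, ry, rz], ...]}. A call has 1 to 8 rows; each row shifts and turns the pose as measured when the row begins, along the tool's axes as they then stand; what a row does not reach is not made up. A row lasts 1/12 s, in which the tool goes at most 41.7 mm and 7.16 degrees, less where a joint would pass 70% of its speed; a pose out of reach is approached as far as the arm can. A call is refused whole if a number of a shift passes 4.17 or a number of a turn 7.16, either way. A call with a gripper value outside its range is refused whole. "gripper" is the finger opening in cm, from 0 to 8.54, set as the call begins (left out, the last holds). The fingers move at their own pace and stop on an object; "grip_force" is the grip in N (left out, the last holds). Time passes only in rows, so rows that do not move let the fingers close. It gives the time, the measured TCP pose, the force and the opening at its end, in the units of the state.
- manip.state(): the state, without advancing time (a new reading comes with each control period).
- viewer.capture(name): name is "scene" or "top" or "wrist"; returns the picture (420x560x3 uint8, blue, green, red); there is no depth.
- viewer.camera_model(name): a dict with "fov_y" (degrees; the focal length in pixels is half the picture's height over the tangent of half this angle, whatever the lens; pixels are square), "cx", "cy" (the principal point, pixels), "origin" and "orientation" of the camera in the world; the wrist camera has in their place "T_tool_cam" (4x4, takes a point from camera to tool coordinates, whose origin is the TCP and whose axes are the tool frame's). Camera axes: x right, y down, z forward; pixel columns grow to the right and rows downward; lengths in m; the calibration is good to about 2 mm. A picture is of the moment at which its call begins: read the wrist's pose just before it. camera_model takes no time and is no camera call.
- hand_in(): hands the job in, once; it reports no verdict.
Trained networks look in the newest picture that a camera, given by its name, has taken for a name from the list of things; names that differ only in an ending like _2 or _b are one class to them, and where a whole thing is asked for, a point or a joint stands for the part that bears it (a point fixed in the world has none). Each returns a list of dicts, best first, with "score" (0 to 1); they miss things now and then, are a little off and sometimes report something else, mostly with a low value. They report only what shows in the picture. A call takes as long as a camera call.
- viewer.trace(label, camera): "pixels" (420x560 bool, what is visible of it) and "xy" ([column, row] in pixels, amid what is visible of it).
The state is a dict: "time": time; "joint_pos": joint angles; "qd": joint speeds; "effort": joint torques, N m; "position": TCP position; "tool_rot": TCP orientation; "ft_force": force on the tool from outside, world axes, zero at the start; "wrist_torque": the same for the moment, N m; "opening": finger opening in m.
Only numpy, scipy, OpenCV 4.12 (cv2) and the standard library are available. Lean on these libraries where they do the work, as an engineer would, in place of code of your own. Each camera call takes 0.05 s, during which the arm holds its last target. There are 200 camera calls.

### The job

Get the acacia cutting board ready for chopping: with the fingertips only, push it along the worktop until its edge sits flush against the aluminium bar of the board stop. Then push the red lever over past its upright position so that it snaps down and its rubber pad holds the board. Do not lift or pick up anything, and leave the jar, ladle, saucer, mug, bowl and steamer pot where they are.

Things in the scene. Friction and masses are not known exactly. Their poses are not given: they have to be found in the camera images.
- board: Slim dark acacia cutting board lying flat and loose on the worktop, 190 (its x) by 200 (its y) by 18 mm thick, about 0.35 to 0.7 kg. Origin: centre of its underside; z up. Its +y edge faces the board stop and starts 35 to 90 mm short of it, up to 0.1 rad askew. Friction about 0.6: pushed home by one finger it can jam askew; two spread fingertips, or pushes on the lagging side, square it.
- board_left (a point): Middle of the board's +y edge (the one that must meet the stop), at half thickness: 100 mm along the board's +y from its centre, 9 mm up.
- board_right (a point): Middle of the board's opposite, -y edge, at half thickness; the worktop beside it is free for at least 70 mm, so this is the edge to push on.
- stop: Board stop fixed to the worktop. Origin: on the worktop at the foot of the middle of the stop face; z up. The face is the -y side of an aluminium bar 160 mm long (x), 12 mm thick (y 0 to 12), 20 mm high: the board is pushed along the stop's +y to meet it. Base plate 6 mm thick to y = 85 mm. Two grey cheeks (x 13.5 to 19.5 mm either side, y 13 to 39 mm, 46 mm high) carry the lever.
- lever_pivot (a point): The lever's hinge axis (parallel to the stop's x), 25 mm behind the stop face (stop's +y) and 38 mm above the worktop. It does not move.
- lever (a joint): Angle (rad). 0: open, on its limit, leaning 0.7 rad from upright to the stop's +y, away from the board. 0.7: upright, dead centre. Grows towards the board. The spring drives it away from dead centre: about 3 N at the tip starts it, ever less up to 0.7, beyond which it snaps over by itself to about 2.3 with its pad pressing on the board (about 7 N); 2.55 (limit) if no board is under it.
- lever_tip (a point): Centre of the lever's round red crossbar (18 mm thick, 50 mm long along the stop's x), 85 mm from the pivot. Open: 80 mm beyond the stop face (stop's +y), 103 mm high; upright its top is 132 mm high. Blade 20 mm wide, 10 mm thick; rubber pad on its board-facing side, 60 mm from the pivot. Space beyond the open lever (stop's +y) is free for 100 mm, 45 mm either side of the middle.
- jar: Bystander: glass spice jar with red screw lid, 48 mm across, 95 mm tall. Origin: centre of its underside.
- ladle: Bystander: stainless ladle lying on the worktop beyond the board; bowl 84 mm across, whole 300 mm long, under 45 mm high. Origin: under the bowl's centre; handle along its +x.
- saucer: Bystander: blue melamine saucer, 140 mm across, 18 mm high. Origin: centre of its underside.
- mug: Bystander: white mug, 76 mm across, 90 mm tall, handle at its +y. Origin: centre of its underside.
- bowl: Bystander: small terracotta bowl, 100 mm across, 45 mm high. Origin: centre of its underside.
- steamer: Bystander: aluminium steamer pot with stacked tiers and lid, 220 mm across (272 mm over the handles along its x), 241 mm tall. Origin: centre of its underside.

How it is judged:
By the outcome, as a careful person would: the job done as asked, in the order asked, and still so for the second after the job is handed in, with the robot touching nothing.
It also fails if it takes over 48 s, if anything falls off the work surface, if the arm or the gripper's body presses on something with over 40 N, if the wrist force passes 120 N, or if a joint passes its speed limit or range.

## Working session

There is one attempt and no reset: what is moved stays moved. The work goes in short steps, Python scripts to look and compute and a tool call to move; the robot and the scene stay as the last step left them, time stands still between calls to the robot, and variables do not carry over. Pictures are saved under pics/ and viewed, about 8 in all and at most 12, crops included, and the job is handed in when it is done.

Besides the shell and the picture viewer there is one more tool, called after "Call:" as name(argument=value, ...), one argument or row to a line, values as JSON. servo_tool: Moves the arm, as the interface text tells. Its arguments: {"type":"object","properties":{"dp":{"type":"array","items":{"type":"array","items":{"type":"number"}}},"turn":{"type":"array","items":{"type":"array","items":{"type":"number"}}},"gripper":{"type":"number"},"grip_force":{"type":"number"}},"required":["dp","turn"]}

```bash
mkdir -p pics; cat > h.py <<'E'
import numpy as np, cv2
from workcell import manip, viewer, hand_in
def ray(cam,uv):
    m=viewer.camera_model(cam); f=210/np.tan(np.radians(m["fov_y"])/2)
    d=np.array([(uv[0]-m["cx"])/f,(uv[1]-m["cy"])/f,1.])
    if "origin" in m: R=np.array(m["orientation"]);o=np.array(m["origin"])
    else:
        s=manip.state();T=np.array(m["T_tool_cam"]);Rt=np.array(s["tool_rot"])
        R=Rt@T[:3,:3];o=np.array(s["position"])+Rt@T[:3,3]
    return o,R@d
def at(cam,uv,z):
    o,d=ray(cam,uv); return o+d*(z-o[2])/d[2]
def proj(cam,p):
    m=viewer.camera_model(cam); f=210/np.tan(np.radians(m["fov_y"])/2)
    if "origin" in m: R=np.array(m["orientation"]);o=np.array(m["origin"])
    else:
        s=manip.state();T=np.array(m["T_tool_cam"]);Rt=np.array(s["tool_rot"])
        R=Rt@T[:3,:3];o=np.array(s["position"])+Rt@T[:3,3]
    c=R.T@(np.array(p)-o); return np.array([m["cx"]+f*c[0]/c[2],m["cy"]+f*c[1]/c[2]])
E
python3 - <<'E'
from h import *
np.set_printoptions(precision=4,suppress=True)
for c in ("top","scene"):
    im=viewer.capture(c); cv2.imwrite(f"pics/{c}0.png",im)
    m=viewer.camera_model(c); print(c,m["fov_y"],np.array(m["origin"]),np.array(m["orientation"]).tolist())
    for l in ("board","stop","lever","jar","ladle","saucer","mug","bowl","steamer"):
        r=viewer.trace(l,c)
        if r: print(l,round(r[0]["score"],2),r[0]["xy"],at(c,r[0]["xy"],.018))
s=manip.state();print(s["time"],s["position"],np.array(s["tool_rot"]),s["ft_force"],manip.tip_reach)
E
```

```text
top 50.71109422061079 [ 0.2761 -0.1003  1.5331] [[0.13312829793684056, -0.9702470461975292, 0.2022313665913614], [-0.9910927063809806, -0.13104286690461178, 0.023727924305419895], [0.0034790295864373113, -0.2035888906065113, -0.9790502847018364]]
board 0.82 [233.0, 211.5] [0.567  0.0792 0.018 ]
stop 0.76 [174.3, 209.1] [0.5481 0.2835 0.018 ]
lever 0.73 [168.2, 206.8] [0.5533 0.3061 0.018 ]
jar 0.72 [173.2, 242.9] [0.4306 0.2661 0.018 ]
ladle 0.9 [220.7, 159.4] [0.7492 0.1517 0.018 ]
saucer 0.66 [223.7, 156.7] [0.7607 0.1426 0.018 ]
mug 0.72 [143.9, 252.4] [0.385  0.3595 0.018 ]
bowl 0.69 [310.7, 180.8] [ 0.7136 -0.1767  0.018 ]
steamer 0.62 [424.6, 248.8] [ 0.5258 -0.5927  0.018 ]
scene 43.46749364941188 [1.6531 0.0425 1.4274] [[-0.12707716047327536, 0.7748874753580849, -0.6191936658422975], [0.9918301128464858, 0.10628921621493147, -0.07053814405938368], [0.011154485061007304, -0.6230987105183164, -0.7820636639132613]]
board 0.96 [319.9, 232.0] [0.5929 0.0723 0.018 ]
stop 0.63 [384.1, 228.9] [0.5508 0.285  0.018 ]
lever 0.81 [395.2, 215.6] [0.4881 0.3228 0.018 ]
jar 0.7 [383.5, 226.1] [0.5391 0.283  0.018 ]
ladle 0.84 [336.2, 273.9] [0.7496 0.1353 0.018 ]
saucer 0.88 [396.3, 268.3] [0.7032 0.3233 0.018 ]
mug 0.56 [405.1, 188.9] [0.3604 0.3596 0.018 ]
bowl 0.77 [238.6, 250.0] [ 0.7011 -0.1838  0.018 ]
steamer 0.8 [138.5, 177.5] [ 0.437  -0.5952  0.018 ]
1.0 [0.1955 0.5408 0.2533] [[ 0.3399  0.9405  0.0001]
 [ 0.9405 -0.3399  0.    ]
 [ 0.0001  0.     -1.    ]] [0.1683 0.2357 0.7454] 0.022
```

```bash
python3 - <<'E'
from h import *
a=cv2.imread("pics/top0.png")[120:300,100:340]; b=cv2.imread("pics/scene0.png")[160:310,200:440]
cv2.imwrite("pics/t0c.png",cv2.resize(a,None,fx=3.3,fy=3.3,interpolation=cv2.INTER_CUBIC))
cv2.imwrite("pics/s0c.png",cv2.resize(b,None,fx=3.3,fy=3.3,interpolation=cv2.INTER_CUBIC))
E
```

```text
(no output)
```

View pics/t0c.png

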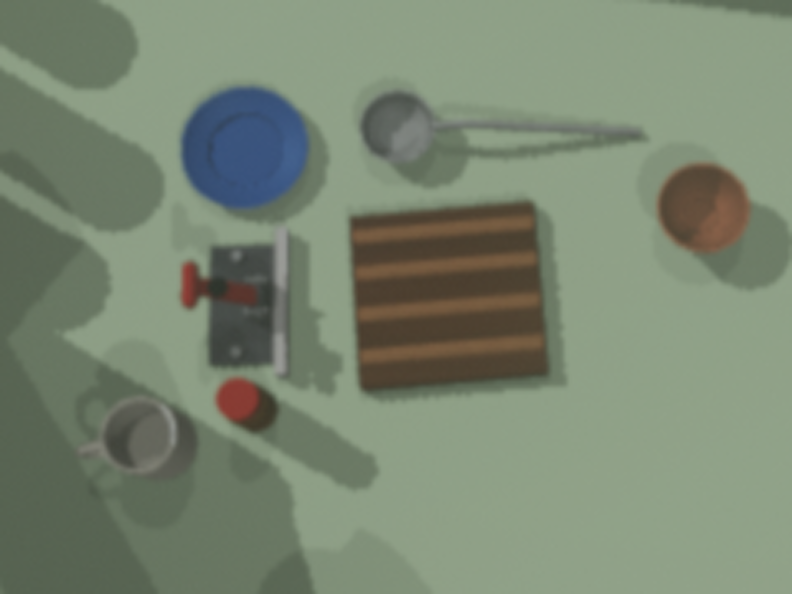

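View pics/s0c.png

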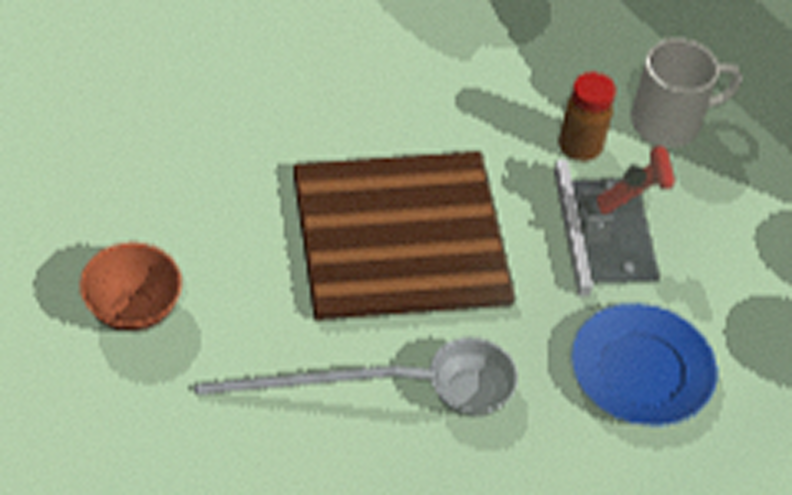

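```bash
python3 - <<'E'
from h import *
np.set_printoptions(precision=4,suppress=True)
def T(u,v,z): return at("top",(100+(u+.5)/3.3-.5,120+(v+.5)/3.3-.5),z)
def S(u,v,z): return at("scene",(200+(u+.5)/3.3-.5,160+(v+.5)/3.3-.5),z)
print("board top", [T(*p,.018)[:2] for p in((350,215),(534,202),(548,375),(361,390))])
print("board scene", [S(*p,.018)[:2] for p in((512,303),(316,319),(295,166),(482,152))])
print("bar top face", [T(*p,.02)[:2] for p in((287,228),(288,375))])
print("bar top back", [T(*p,.02)[:2] for p in((276,228),(275,375))])
print("bar scene face", [S(*p,.02)[:2] for p in((581,294),(556,163))])
print("plate back top",[T(*p,.006)[:2] for p in((210,247),(210,366))])
print("tip top",T(189,285,.103),"scene",S(663,168,.103))
# jar/ mug/ saucer
print("jar",T(239,400,.095),"mug",T(140,432,.09),"saucer",T(245,147,.018),"ladle",T(397,126,.04))
# minAreaRect from traces
for c in("top","scene"):
    viewer.capture(c)
    k=viewer.trace("board",c)[0]["pixels"].astype(np.uint8)
    cs=max(cv2.findContours(k,0,2)[0],key=cv2.contourArea)[:,0]
    P=np.array([at(c,p,.018)[:2] for p in cs],np.float32)
    print(c,cv2.minAreaRect(P))
    k=viewer.trace("stop",c)[0]["pixels"]; print(k.sum())
print(manip.state()["time"])
E
```

```text
board top [array([0.6493, 0.1893]), array([ 0.69  , -0.0039]), array([ 0.5062, -0.0445]), array([0.4644, 0.1469])]
board scene [array([0.6561, 0.1905]), array([0.7008, 0.0014]), array([ 0.5129, -0.0402]), array([0.4673, 0.1526])]
bar top face [array([0.6257, 0.2532]), array([0.4695, 0.2247])]
bar top back [array([0.6241, 0.2648]), array([0.4677, 0.2381])]
bar scene face [array([0.6375, 0.2575]), array([0.4733, 0.23  ])]
plate back top [array([0.5971, 0.3347]), array([0.4698, 0.3109])]
tip top [0.5354 0.3206 0.103 ] scene [0.5349 0.3235 0.103 ]
jar [0.4288 0.2523 0.095 ] mug [0.3849 0.3447 0.09  ] saucer [0.7091 0.3142 0.018 ] ladle [0.7477 0.1515 0.04  ]
top ((0.5768706798553467, 0.07163138687610626), (0.1956309825181961, 0.20408430695533752), 12.266772270202637)
1051
scene ((0.5849578380584717, 0.07506450265645981), (0.20361749827861786, 0.2036369889974594), 12.128950119018555)
792
1.3
```

```bash
cat >> h.py <<'E'
from scipy.spatial.transform import Rotation as Ro
YAW=np.radians(10.1)
O=np.array([.549,.241,0]); X=np.array([np.cos(YAW),np.sin(YAW),0]); Y=np.array([-np.sin(YAW),np.cos(YAW),0])
def W(x,y,z): return O+X*x+Y*y+np.array([0,0,z])
def S2(p): d=np.array(p)-O; return np.array([d@X,d@Y,d[2]])
def plan(goal,step=3.8,yaw=YAW,n=8):
    s=manip.state();p=np.array(s["position"]);R=np.array(s["tool_rot"])
    x=np.array([np.cos(yaw),np.sin(yaw),0]);z=np.array([0,0,-1.])
    G=np.stack([x,np.cross(z,x),z],1); dp=[];tn=[]
    for i in range(n):
        d=(goal-p)*100; L=np.linalg.norm(d); r=Ro.from_matrix(R.T@G).as_rotvec(degrees=True); a=np.linalg.norm(r)
        if L<.03 and a<.2: break
        d=d*min(1,step/max(L,1e-9)); r=r*min(1,6.5/max(a,1e-9))
        t=np.round(R.T@d,2); r=np.round(r,1); dp.append(t.tolist());tn.append(r.tolist())
        p=p+R@t/100; R=R@Ro.from_rotvec(r,degrees=True).as_matrix()
    print('dp',dp);print('turn',tn);print('left',np.round((goal-p)*1000,1))
E
python3 -c "
from h import *
plan(W(0,-.31,.2),n=8)"
```

```text
dp [[-2.24, 3.06, 0.28], [-1.87, 3.29, 0.28], [-1.49, 3.49, 0.28], [-1.09, 3.63, 0.28], [-0.67, 3.73, 0.28], [-0.24, 3.78, 0.28], [0.19, 3.79, 0.28], [0.62, 3.74, 0.28]]
turn [[-0.0, -0.0, 6.5], [-0.0, -0.0, 6.5], [-0.0, -0.0, 6.5], [-0.0, -0.0, 6.5], [-0.0, -0.0, 6.5], [-0.0, -0.0, 6.5], [-0.0, -0.0, 6.5], [-0.0, -0.0, 6.5]]
left [ 238.4 -353.5  -30.9]
```

Call:
servo_tool(
  dp=[
    [-2.2,3.1,0.2],
    [-1.9,3.3,0.2],
    [-1.5,3.5,0.2],
    [-1.1,3.6,0.2],
    [-0.7,3.7,0.2],
    [-0.2,3.8,0.2],
    [0.2,3.8,0.2],
    [0.6,3.7,0.2],
  ],
  turn=[
    [0,0,6.5],
    [0,0,6.5],
    [0,0,6.5],
    [0,0,6.5],
    [0,0,6.5],
    [0,0,6.5],
    [0,0,6.5],
    [0,0,6.5],
  ],
  gripper=8.54,
)

```text
time: 1.97
position: [0.3646, 0.2851, 0.2359]
tool_rot: [[0.958, 0.287, 0.003], [0.287, -0.958, 0.005], [0.004, -0.004, -1.0]]
ft_force: [0.8, 0.3, 0.1]
opening: 0.0853
```

```bash
python3 -c "
from h import *
plan(W(0,-.31,.2),n=8)"
```

```text
dp [[1.15, 3.61, 0.31], [1.55, 3.45, 0.32], [1.56, 3.45, 0.32], [1.55, 3.45, 0.32], [1.56, 3.45, 0.33], [1.55, 3.45, 0.32], [1.56, 3.45, 0.33], [1.55, 3.45, 0.32]]
turn [[-0.3, -0.2, 6.5], [0.0, -0.0, 0.1], [0.0, -0.0, -0.0], [0.0, -0.0, -0.0], [0.0, -0.0, -0.0], [0.0, -0.0, -0.0], [0.0, -0.0, -0.0], [0.0, -0.0, -0.0]]
left [ 67.9 -99.4 -10.3]
```

Call:
servo_tool(
  dp=[
    [1.1,3.6,0.3],
    [1.5,3.5,0.3],
    [1.5,3.5,0.3],
    [1.5,3.5,0.3],
    [1.5,3.5,0.3],
    [1.5,3.5,0.3],
    [1.5,3.5,0.3],
    [1.5,3.5,0.3],
  ],
  turn=[
    [-0.3,-0.2,6.5],
    [0,0,0],
    [0,0,0],
    [0,0,0],
    [0,0,0],
    [0,0,0],
    [0,0,0],
    [0,0,0],
  ],
)

```text
time: 2.63
position: [0.536, 0.0152, 0.2137]
tool_rot: [[0.986, 0.165, 0.007], [0.165, -0.986, 0.001], [0.007, 0.0, -1.0]]
ft_force: [0.4, 0.6, -0.1]
opening: 0.0857
```

```bash
python3 -c "
from h import *
plan(W(0,-.31,.12),n=8)"
```

```text
dp [[1.43, 2.43, 2.55], [1.42, 2.44, 2.54], [1.42, 2.44, 2.55], [0.98, 1.67, 1.75]]
turn [[0.0, -0.4, -0.6], [0.0, -0.0, -0.0], [0.0, -0.0, -0.0], [0.0, -0.0, -0.0]]
left [ 0. -0.  0.]
```

Call:
servo_tool(
  dp=[
    [1.4,2.4,2.5],
    [1.4,2.4,2.5],
    [1.4,2.4,2.5],
    [1.0,1.9,1.7],
    [0.1,0.4,0.1],
  ],
  turn=[
    [0,-0.4,-0.6],
    [0,0,0],
    [0,0,0],
    [0,0,0],
    [0,0,0],
  ],
)

```text
time: 3.05
position: [0.6136, -0.0822, 0.1193]
tool_rot: [[0.986, 0.167, 0.01], [0.167, -0.986, -0.003], [0.009, 0.005, -1.0]]
ft_force: [0.1, 0.3, 0.7]
opening: 0.0856
```

```bash
python3 - <<'E'
from h import *
np.set_printoptions(precision=4,suppress=True)
s=manip.state(); im=viewer.capture("wrist"); cv2.imwrite("pics/w1.png",im)
print(s["time"],S2(s["position"]),s["ft_force"],viewer.camera_model("wrist"))
plan(W(0,-.31,.045),n=8)
for x,y in((-.095,-.271),(.095,-.271),(-.08,0),(.08,0)): print(proj("wrist",W(x,y,.018)))
E
```

```text
3.05 [ 0.0069 -0.3295  0.1193] [0.0629 0.3044 0.7193] {'fov_y': 62.914223626997895, 'cx': 284.23451224266273, 'cy': 208.31815437853032, 'T_tool_cam': array([[ 1.    , -0.0004,  0.0001, -0.0006],
       [ 0.0004,  0.9647,  0.2634, -0.0673],
       [-0.0002, -0.2634,  0.9647, -0.1203],
       [ 0.    ,  0.    ,  0.    ,  1.    ]])}
dp [[-0.35, -0.95, 3.66], [-0.31, -0.93, 3.67], [-0.02, -0.04, 0.19]]
turn [[0.3, -0.5, -0.5], [-0.0, -0.0, 0.0], [-0.0, -0.0, 0.0]]
left [0. 0. 0.]
[121.7378 130.596 ]
[422.8378 127.6747]
[  69.7266 -533.2595]
[ 451.0368 -532.2605]
```

View pics/w1.png

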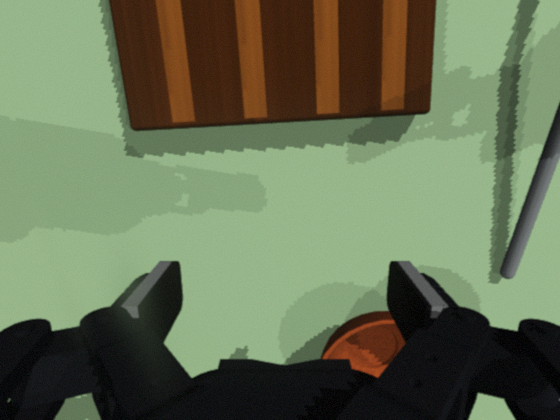

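Call:
servo_tool(
  dp=[
    [-0.1,-0.9,3.6],
    [-0.1,-0.9,3.6],
    [0,0,0.3],
  ],
  turn=[
    [0.3,-0.5,-0.5],
    [0,0,0],
    [0,0,0],
  ],
)

```text
time: 3.35
position: [0.6109, -0.0649, 0.0482]
tool_rot: [[0.985, 0.174, 0.007], [0.174, -0.985, -0.0], [0.007, 0.001, -1.0]]
ft_force: [-1.4, 0.4, -0.9]
opening: 0.0854
```

```bash
python3 - <<'E'
from h import *
np.set_printoptions(precision=4,suppress=True)
s=manip.state()
print(s["time"],S2(s["position"]),s["ft_force"],s["tool_rot"])
# corners from w1: pose then
p=np.array([.6136,-.0822,.1193]);R=np.array([[.986,.167,.01],[.167,-.986,-.003],[.009,.005,-1]])
m=viewer.camera_model("wrist");f=210/np.tan(np.radians(m["fov_y"])/2);T=m["T_tool_cam"]
for uv,z in(((131,126),.018),((430,110),.018)):
    d=R@T[:3,:3]@np.array([(uv[0]-m["cx"])/f,(uv[1]-m["cy"])/f,1]);o=p+R@T[:3,3]
    print(S2(o+d*(z-o[2])/d[2]))
plan(W(.005,-.31,.035),n=8)
E
```

```text
3.35 [ 0.0073 -0.312   0.0482] [-1.3503  0.4254 -0.934 ] [[ 0.9848  0.1738  0.007 ]
 [ 0.1738 -0.9848 -0.0001]
 [ 0.0069  0.0013 -1.    ]]
[-0.0879 -0.2687  0.018 ]
[ 0.0986 -0.2607  0.018 ]
dp [[-0.24, -0.2, 1.32]]
turn [[0.1, -0.4, -0.1]]
left [-0. -0.  0.]
```

Call:
servo_tool(
  dp=[
    [0,0,1.0],
    [0,0,0.3],
    [0,0,0.3],
  ],
  turn=[
    [0,-0.4,0],
    [0,0,0],
    [0,0,0],
  ],
)

```text
time: 3.6
position: [0.6113, -0.0631, 0.0352]
tool_rot: [[0.984, 0.177, 0.001], [0.177, -0.984, -0.002], [0.001, 0.002, -1.0]]
ft_force: [0.2, -0.3, 0.6]
opening: 0.0852
```

Call:
servo_tool(
  dp=[
    [0,0,0.5],
    [0,0,0.3],
    [0,0,0],
  ],
  turn=[
    [0,0,0],
    [0,0,0],
    [0,0,0],
  ],
)

```text
time: 3.85
position: [0.6138, -0.0633, 0.0306]
tool_rot: [[0.984, 0.177, 0.007], [0.178, -0.984, -0.003], [0.006, 0.005, -1.0]]
ft_force: [0.1, -0.4, 0.1]
opening: 0.0851
```

Call:
servo_tool(
  dp=[
    [-0.2,0,0.5],
    [0,0,0.4],
    [0,0,0],
  ],
  turn=[
    [0,-0.3,0],
    [0,0,0],
    [0,0,0],
  ],
)

```text
time: 4.1
position: [0.6133, -0.0644, 0.023]
tool_rot: [[0.984, 0.177, 0.005], [0.177, -0.984, -0.005], [0.004, 0.006, -1.0]]
ft_force: [0.1, 0.8, -0.1]
opening: 0.0853
```

Call:
servo_tool(
  dp=[
    [-0.2,0,0.4],
    [0,0,0.2],
    [0,0,0],
  ],
  turn=[
    [0.3,-0.3,0],
    [0,0,0],
    [0,0,0],
  ],
)

```text
time: 4.35
position: [0.6112, -0.0651, 0.0164]
tool_rot: [[0.984, 0.177, -0.001], [0.177, -0.984, -0.001], [-0.001, 0.0, -1.0]]
ft_force: [-0.6, 0.5, 1.0]
opening: 0.0856
```

Call:
servo_tool(
  dp=[
    [0,-1.0,0],
    [0,-1.0,0],
    [0,-1.0,0],
    [0,-1.0,0],
    [0,-1.0,0],
  ],
  turn=[
    [0,0,0],
    [0,0,0],
    [0,0,0],
    [0,0,0],
    [0,0,0],
  ],
)

```text
time: 4.77
position: [0.6016, -0.0142, 0.0159]
tool_rot: [[0.985, 0.174, -0.002], [0.174, -0.985, -0.003], [-0.002, 0.003, -1.0]]
ft_force: [-0.8, -2.6, -0.2]
opening: 0.0853
```

```bash
python3 - <<'E'
from h import *
np.set_printoptions(precision=4,suppress=True)
s=manip.state(); im=viewer.capture("wrist"); cv2.imwrite("pics/w2.png",im)
print(S2(s["position"]),s["ft_force"],s["tool_rot"])
E
```

```text
[ 0.007  -0.2605  0.0159] [-0.7566 -2.6158 -0.2438] [[ 0.9848  0.1737 -0.0019]
 [ 0.1737 -0.9848 -0.0033]
 [-0.0024  0.0029 -1.    ]]
```

View pics/w2.png

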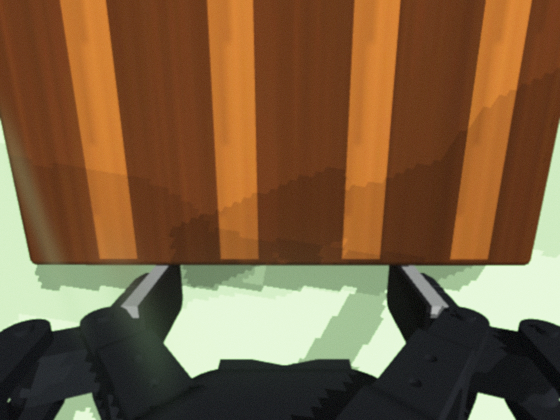

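The board's rear edge lies level in the image (row 262), and both fingertips are in contact with it at columns ~170 and ~400. I'll keep pushing.

Call:
servo_tool(
  dp=[
    [0,-1.0,0],
    [0,-1.0,0],
    [0,-1.0,0],
    [0,-0.5,0],
  ],
  turn=[
    [0,0,0],
    [0,0,0],
    [0,0,0],
    [0,0,0],
  ],
)

```text
time: 5.15
position: [0.5949, 0.0256, 0.0162]
tool_rot: [[0.984, 0.176, -0.001], [0.176, -0.984, -0.004], [-0.001, 0.003, -1.0]]
ft_force: [0.5, -2.7, -0.7]
opening: 0.0855
```

```bash
python3 - <<'E'
from h import *
np.set_printoptions(precision=4,suppress=True)
s=manip.state(); print(S2(s["position"]),s["ft_force"],s["tool_rot"])
a=viewer.capture("top")[130:270,130:300]; b=viewer.capture("scene")[180:270,270:430]
cv2.imwrite("pics/c3.png",np.vstack([cv2.resize(x,(600,int(600*x.shape[0]/x.shape[1]))) for x in(a,)]))
cv2.imwrite("pics/s3.png",cv2.resize(b,None,fx=5,fy=5,interpolation=2))
E
```

```text
[ 0.0074 -0.2201  0.0162] [ 0.457  -2.7148 -0.6985] [[ 0.9844  0.1759 -0.0008]
 [ 0.1759 -0.9844 -0.0036]
 [-0.0014  0.0034 -1.    ]]
```

View pics/s3.png

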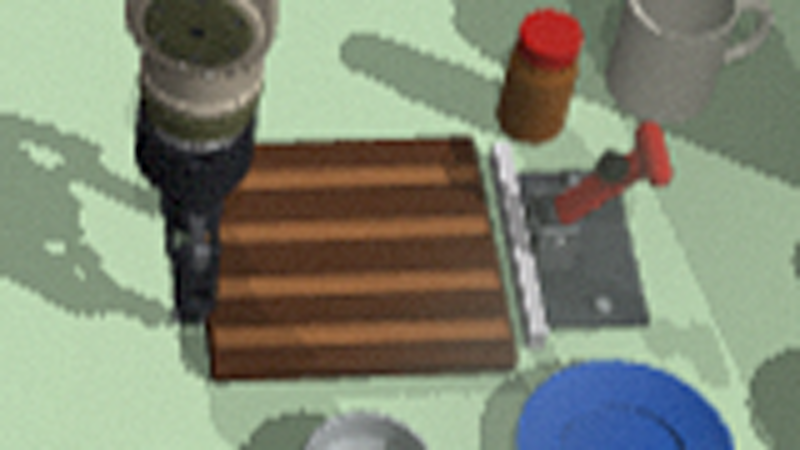

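Call:
servo_tool(
  dp=[
    [0,-0.5,0],
    [0,-0.4,0],
    [0,-0.3,0],
  ],
  turn=[
    [0,0,0],
    [0,0,0],
    [0,0,0],
  ],
)

```text
time: 5.5
position: [0.593, 0.0367, 0.0163]
tool_rot: [[0.985, 0.175, -0.0], [0.175, -0.984, -0.006], [-0.001, 0.006, -1.0]]
ft_force: [-1.0, -14.2, 0.0]
opening: 0.0851
```

Call:
servo_tool(
  dp=[
    [0,-0.2,0],
    [0,-0.2,0],
  ],
  turn=[
    [0,0,0],
    [0,0,0],
  ],
)

```text
time: 5.67
position: [0.5925, 0.0367, 0.0164]
tool_rot: [[0.985, 0.172, -0.001], [0.172, -0.985, -0.015], [-0.003, 0.015, -1.0]]
ft_force: [-0.8, -8.6, 0.7]
opening: 0.0855
```

```bash
python3 - <<'E'
from h import *
np.set_printoptions(precision=4,suppress=True)
s=manip.state(); print(S2(s["position"]),s["ft_force"],s["wrist_torque"])
E
```

```text
[ 0.007  -0.2088  0.0164] [-0.7647 -8.6293  0.6934] [-1.5787 -0.1458  0.1429]
```

Call:
servo_tool(
  dp=[
    [0,-0.5,0],
    [0,-0.5,0],
    [0,-0.5,0],
  ],
  turn=[
    [0,0,0],
    [0,0,0],
    [0,0,0],
  ],
)

```text
time: 5.92
position: [0.5917, 0.0369, 0.0167]
tool_rot: [[0.987, 0.163, 0.001], [0.163, -0.986, -0.046], [-0.006, 0.045, -0.999]]
ft_force: [1.5, -18.8, -2.9]
opening: 0.0855
```

```bash
python3 - <<'E'
from h import *
np.set_printoptions(precision=4,suppress=True)
s=manip.state(); print(S2(s["position"]),s["ft_force"],s["wrist_torque"])
a=viewer.capture("top")[160:250,140:260]; b=viewer.capture("scene")[195:255,340:420]
cv2.imwrite("pics/c4.png",np.hstack([cv2.resize(x,(400,int(400*x.shape[0]/x.shape[1])),interpolation=2)[:300] for x in(a,b)]))
E
```

```text
[ 0.0062 -0.2084  0.0167] [  1.5038 -18.7852  -2.9046] [-3.5445 -0.4675  0.8813]
```

View pics/c4.png

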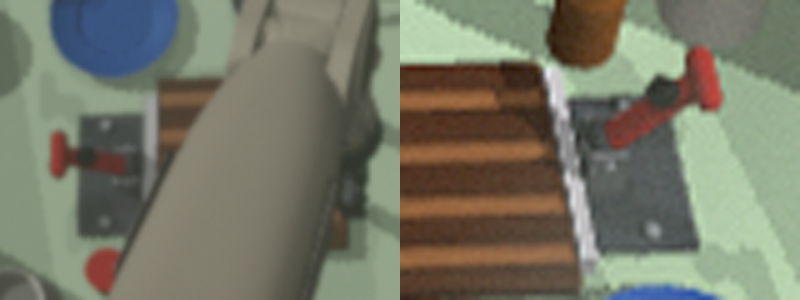

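The right half shows the board's edge meeting the whole bar with no gap (from (545,65) to (590,265)). I'll back off, rise and shut the fingers.

```bash
python3 - <<'E'
from h import *
plan(W(.006,-.245,.02),step=2)
E
```

```text
dp [[0.01, 2.0, -0.09], [-0.02, 1.67, -0.15]]
turn [[2.6, 0.4, -0.7], [0.0, -0.0, 0.0]]
left [0. 0. 0.]
```

Call:
servo_tool(
  dp=[
    [0,1.5,0],
    [0,2.0,0],
    [0,0.5,-2.0],
    [0,0,-4.0],
    [0,0,-4.0],
    [0,0,-4.0],
    [0,0,-4.0],
  ],
  turn=[
    [1.3,0.2,0],
    [1.3,0.2,-0.7],
    [0,0,0],
    [0,0,0],
    [0,0,0],
    [0,0,0],
    [0,0,0],
  ],
)

```text
time: 6.6
position: [0.5912, -0.0044, 0.1922]
tool_rot: [[0.985, 0.172, -0.023], [0.172, -0.985, 0.011], [-0.021, -0.015, -1.0]]
ft_force: [0.8, -0.6, -0.0]
opening: 0.0854
```

```bash
python3 - <<'E'
from h import *
np.set_printoptions(precision=4,suppress=True)
s=manip.state(); print(S2(s["position"]))
plan(W(.0,-.22,.25),n=4)
E
```

```text
[-0.0015 -0.249   0.1922]
dp [[0.01, -1.76, -3.37], [0.07, -1.19, -2.39]]
turn [[-0.9, 1.2, -0.2], [0.0, 0.0, 0.0]]
left [-0.  0. -0.]
```

Call:
servo_tool(
  dp=[
    [0,-2.5,-3.0],
    [0,-3.5,-2.0],
    [0,-4.0,0],
    [0,-4.0,0],
    [0,-4.0,0],
    [0,-4.0,0],
    [0,-4.0,0],
    [0,-4.0,0],
  ],
  turn=[
    [-0.9,1.2,-0.2],
    [0,0,0],
    [0,0,0],
    [0,0,0],
    [0,0,0],
    [0,0,0],
    [0,0,0],
    [0,0,0],
  ],
  gripper=0,
  grip_force=20,
)

```text
time: 7.27
position: [0.5462, 0.2957, 0.2609]
tool_rot: [[0.987, 0.157, 0.026], [0.157, -0.988, 0.008], [0.027, -0.004, -1.0]]
ft_force: [1.4, -1.0, -1.0]
opening: -0.0001
```

```bash
python3 - <<'E'
from h import *
np.set_printoptions(precision=4,suppress=True)
s=manip.state(); print(S2(s["position"]))
plan(W(.0,.13,.22),n=4)
E
```

```text
[0.0069 0.0544 0.2609]
dp [[-0.41, -3.32, 1.8], [-0.31, -3.33, 1.8], [-0.08, -0.9, 0.49]]
turn [[-0.2, -1.5, -1.0], [0.0, -0.0, -0.0], [0.0, -0.0, -0.0]]
left [-0.  0.  0.]
```

Call:
servo_tool(
  dp=[
    [-0.4,-3.4,1.0],
    [-0.3,-3.4,1.0],
    [0,-1.0,1.0],
    [0,0,0],
  ],
  turn=[
    [-0.2,-1.5,-1.0],
    [0,0,0],
    [0,0,0],
    [0,0,0],
  ],
)

```text
time: 7.6
position: [0.5212, 0.3848, 0.2307]
tool_rot: [[0.983, 0.185, -0.001], [0.185, -0.983, 0.007], [0.0, -0.007, -1.0]]
ft_force: [-0.2, -0.5, -0.7]
opening: 0.0002
```

```bash
python3 - <<'E'
from h import *
np.set_printoptions(precision=4,suppress=True)
s=manip.state(); print(S2(s["position"]),s["tool_rot"])
im=viewer.capture("wrist"); cv2.imwrite("pics/w5.png",im)
print(proj("wrist",W(-.025,.08,.103)),proj("wrist",W(.025,.08,.103)))
plan(W(.0,.13,.114),n=8)
E
```

```text
[-0.0021  0.1464  0.2307] [[ 0.9828  0.1849 -0.001 ]
 [ 0.1849 -0.9827  0.0066]
 [ 0.0002 -0.0066 -1.    ]]
[255.2866 287.629 ] [317.7025 288.0912]
dp [[0.06, 0.53, 3.76], [0.06, 0.5, 3.77], [0.06, 0.5, 3.77], [0.0, 0.06, 0.46]]
turn [[-0.4, -0.0, 0.5], [0.0, -0.0, 0.0], [0.0, -0.0, 0.0], [0.0, -0.0, 0.0]]
left [ 0.  0. -0.]
```

View pics/w5.png

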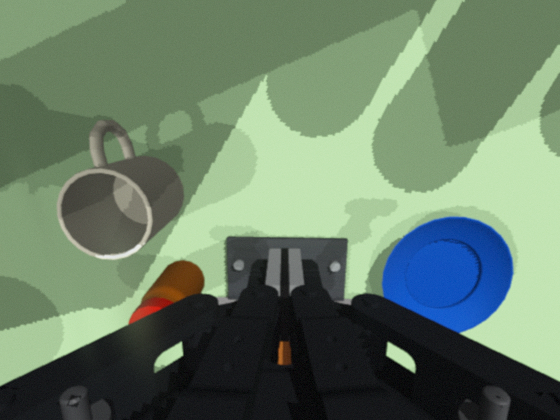

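The plate is centred at column 286 and the fingers at 285, so they're aligned sideways. The lever is hidden behind the fingers, as the projection predicted. Descending now.

Call:
servo_tool(
  dp=[
    [0,0.3,3.7],
    [0,0.3,3.7],
    [0,0.3,3.7],
    [0,0,0.5],
    [0,0,0],
  ],
  turn=[
    [-0.4,0,0.5],
    [0,0,0],
    [0,0,0],
    [0,0,0],
    [0,0,0],
  ],
)

```text
time: 8.07
position: [0.5277, 0.3708, 0.1185]
tool_rot: [[0.986, 0.169, 0.009], [0.169, -0.986, 0.004], [0.009, -0.002, -1.0]]
ft_force: [0.1, 0.9, 0.8]
opening: 0.0
```

```bash
python3 - <<'E'
from h import *
np.set_printoptions(precision=4,suppress=True)
s=manip.state(); print(S2(s["position"]),s["ft_force"])
b=viewer.capture("scene")[165:260,340:450]
cv2.imwrite("pics/s6.png",cv2.resize(b,None,fx=5,fy=5,interpolation=2))
plan(W(.0,.10,.114),n=8)
E
```

```text
[0.0018 0.1315 0.1185] [0.1139 0.8724 0.8207]
dp [[-0.15, 3.13, 0.47]]
turn [[-0.1, -0.5, -0.4]]
left [0. 0. 0.]
```

View pics/s6.png

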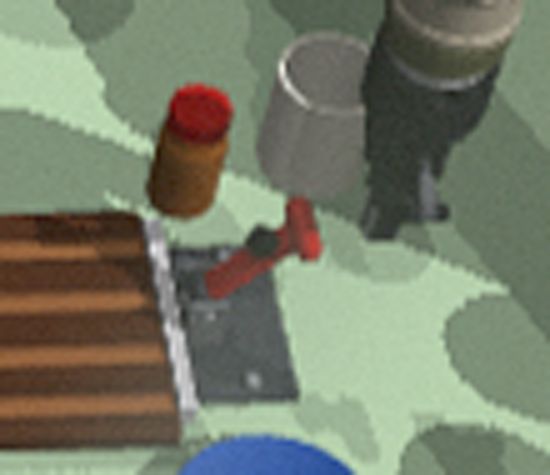

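The board is still flush and the closed fingertips are just beyond the red crossbar. Pushing.

Call:
servo_tool(
  dp=[
    [-0.1,1.5,0.4],
    [0,1.5,0],
    [0,1.5,0],
    [0,1.2,0],
  ],
  turn=[
    [0,-0.5,-0.4],
    [0,0,0],
    [0,0,0],
    [0,0,0],
  ],
)

```text
time: 8.45
position: [0.5419, 0.3182, 0.1266]
tool_rot: [[0.984, 0.179, 0.011], [0.179, -0.984, 0.018], [0.014, -0.016, -1.0]]
ft_force: [-2.1, 3.1, 2.2]
opening: -0.0006
```

```bash
python3 - <<'E'
from h import *
np.set_printoptions(precision=4,suppress=True)
s=manip.state(); print(S2(s["position"]),s["ft_force"],s["tool_rot"])
E
```

```text
[0.0066 0.0772 0.1266] [-2.1296  3.0724  2.1986] [[ 0.9838  0.179   0.0114]
 [ 0.1788 -0.9837  0.0185]
 [ 0.0145 -0.0161 -0.9998]]
```

Call:
servo_tool(
  dp=[
    [-0.3,0.8,0.7],
    [-0.2,1.2,0.5],
    [0,1.2,0.3],
    [0,1.2,0.2],
  ],
  turn=[
    [-0.9,-0.6,0],
    [0,0,0],
    [0,0,0],
    [0,0,0],
  ],
)

```text
time: 8.78
position: [0.5506, 0.2717, 0.1176]
tool_rot: [[0.984, 0.177, 0.018], [0.177, -0.984, 0.006], [0.018, -0.002, -1.0]]
ft_force: [-0.3, -0.6, -0.9]
opening: -0.0003
```

```bash
python3 - <<'E'
from h import *
np.set_printoptions(precision=4,suppress=True)
s=manip.state(); print(S2(s["position"]),s["ft_force"],s["tool_rot"])
b=viewer.capture("scene")[165:260,340:450]
cv2.imwrite("pics/s7.png",cv2.resize(b,None,fx=5,fy=5,interpolation=2))
E
```

```text
[0.0069 0.03   0.1176] [-0.2623 -0.6339 -0.94  ] [[ 0.984   0.1775  0.0177]
 [ 0.1774 -0.9841  0.0055]
 [ 0.0184 -0.0023 -0.9998]]
```

View pics/s7.png

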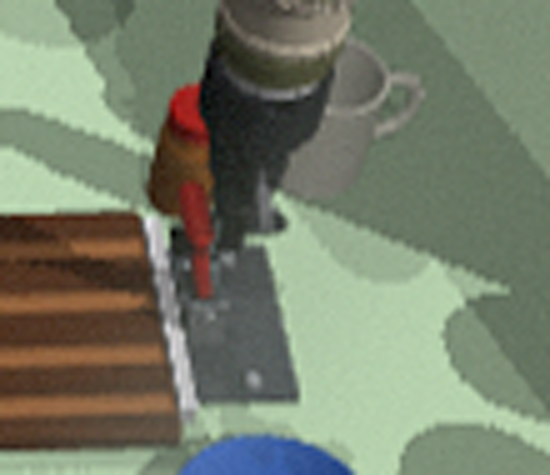

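The lever is about upright, its blade running from (205,295) to (195,190), and the fingers are unloaded. I'll go slightly further, then withdraw up and back.

Call:
servo_tool(
  dp=[
    [-0.3,1.2,0],
    [0,0.8,0],
    [0,0,0],
    [0,0,0],
  ],
  turn=[
    [0,-0.9,0],
    [0,0,0],
    [0,0,0],
    [0,0,0],
  ],
)

```text
time: 9.17
position: [0.5512, 0.244, 0.1154]
tool_rot: [[0.985, 0.171, -0.002], [0.171, -0.985, -0.002], [-0.002, 0.002, -1.0]]
ft_force: [0.1, 0.0, 0.6]
opening: 0.0004
```

Call:
servo_tool(
  dp=[
    [0,-1.5,-1.0],
    [0,-2.0,-3.0],
    [0,-2.0,-4.0],
    [0,-2.0,-4.0],
    [0,-3.0,-2.0],
    [0,-3.0,0],
    [0,0,0],
  ],
  turn=[
    [0,0,0],
    [0,0,0],
    [0,0,0],
    [0,0,0],
    [0,0,0],
    [0,0,0],
    [0,0,0],
  ],
)

```text
time: 9.75
position: [0.526, 0.3817, 0.2569]
tool_rot: [[0.986, 0.166, -0.008], [0.166, -0.986, -0.002], [-0.008, 0.001, -1.0]]
ft_force: [0.1, -0.8, -1.2]
opening: 0.0001
```

```bash
python3 - <<'E'
from h import *
np.set_printoptions(precision=4,suppress=True)
s=manip.state(); print(s["time"],S2(s["position"]),s["ft_force"])
a=viewer.capture("top")[130:270,130:290]; b=viewer.capture("scene")[165:290,290:440]
cv2.imwrite("pics/c8.png",np.hstack([cv2.resize(x,(400,330),interpolation=2) for x in(a,b)]))
for l in("jar","ladle","saucer","mug","bowl","steamer","lever"):
    r=viewer.trace(l,"top"); print(l,r[0]["xy"] if r else None)
E
```

```text
9.75 [0.002  0.1426 0.2569] [ 0.0527 -0.8411 -1.1705]
jar [175.0, 245.5]
ladle [223.4, 159.7]
saucer [170.5, 164.7]
mug [147.0, 254.9]
bowl [312.6, 181.3]
steamer [425.0, 250.0]
lever [192.3, 208.9]
```

View pics/c8.png

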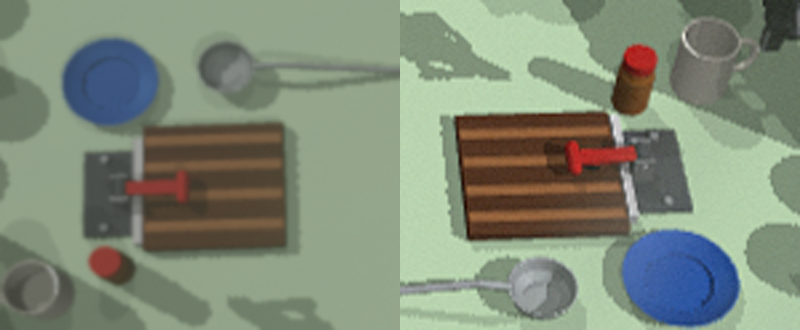

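The lever lies over the board, and the board is flush in both views. The bystander traces all shifted by about 2 px, so I'll check whether that's noise before handing in.

```bash
python3 - <<'E'
from h import *
for c,P in (("top",dict(jar=(173,242),mug=(144,252),saucer=(174,164),ladle=(221,159),bowl=(312,182),plate=(172,212))),("scene",dict(jar=(378,195),mug=(405,189),saucer=(396,268),ladle=(340,272),bowl=(239,247),plate=(386,230)))):
    a=cv2.imread(f"pics/{c}0.png"); b=viewer.capture(c)
    for n,(u,v) in P.items():
        t=a[v-14:v+15,u-14:u+15]; r=cv2.matchTemplate(b[v-24:v+25,u-24:u+25],t,cv2.TM_CCOEFF_NORMED)
        _,q,_,l=cv2.minMaxLoc(r); print(c,n,l[0]-10,l[1]-10,round(q,2))
E
```

```text
top jar 0 0 1.0
top mug 0 0 0.97
top saucer 0 0 0.99
top ladle 0 0 1.0
top bowl 0 0 1.0
top plate 0 0 0.75
scene jar 0 0 0.96
scene mug 0 0 0.94
scene saucer 0 0 0.98
scene ladle 0 0 0.98
scene bowl 0 0 1.0
scene plate 0 0 0.86
```

```bash
python3 -c "
from h import *
print(hand_in())"
```

```text
the job is handed in; nothing more can be done
None
```

The acacia board is flush against the stop and the red lever is snapped down with its pad on the board. I handed the job in at about 10 s of the allowed 48 s.

I pushed the board home with two spread fingertips, which also squared it. I then backed off and pushed the lever past upright with the closed fingers.

**Last checks:**
- **Board and lever:** the final top and scene views show no gap along the bar and the lever lying over the board. I judged both from the images and did not measure the remaining gap or the pad force.
- **Forces:** the highest wrist force I read was about 19 N, with the board pressed against the stop. At hand-in the arm was clear of everything.
- **Other items:** the object detector put the jar, mug, ladle and bowl 2 to 4 px from where they started. Comparing the images directly showed no shift for them or the saucer in either view, so I took that as detector noise. The steamer's detected position was within about 1 px; I did not compare its images.

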